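Square a brass escutcheon into the marking jig

TASK

Push the brass door escutcheon along the counter, sliding it and never lifting it, until its long edge lies flush along the dark steel fence and its end is up against the red stop, ready for marking out. Leave the bowl, the loupe and the padlock where they are, and finish with the hand clear.

Things in the scene. Friction and masses are not known exactly. Their poses are not given: they have to be found in the camera images.
- escutcheon: Loose flat brass door plate, 54 mm (its x) by 130 mm (its y), 12 mm thick (its z), 0.3 to 0.56 kg; on its upper face a round collar 34 mm across, 28 mm from the centre towards +y, rises to 17 mm. Origin: centre of the underside. It starts lying at the fence's -x side, its +x edge facing the fence, turned up to 0.4 rad from it. Either long edge or end would do.
- fence: Dark steel bar fixed to the counter, 420 mm long (along its y), 22 mm wide, 16 mm high. Origin: at counter height, in the middle of the length of its working face, the face towards the robot; the bar fills x from 0 to 22 mm in its own frame, and the free counter lies at its -x. Its yaw and place vary.
- red_stop: Red painted steel block fixed to the counter, 30 by 30 mm, 22 mm high, parallel to the fence and in front of it (centre 17 mm from the working face) near one end of the fence: sometimes the +y end, sometimes the -y end. Origin: centre of the underside. Its inner face is 15 mm from its centre.
- white_stop: The same block painted white, fixed near the other end of the fence; not the one to use. Out at the counter's sides stand a fixed key duplicator 180 mm high (beyond y = 0.47 m) and a low key drawer 55 mm high (beyond y = -0.48 m). The free length between the two stops' inner faces is 330 to 370 mm. Origin: centre of the underside.
- bowl: Loose chipped grey enamel bowl, 116 mm across, 45 mm high, to be left alone; origin: centre of the underside.
- loupe: Loose tortoiseshell loupe lying flat, 110 mm long (along its y), 56 mm wide, 18 mm high, to be left alone; origin: on the underside, near the middle.
- padlock: Loose brass padlock lying flat, about 82 mm long (along its y), 40 mm wide, 20 mm high, to be left alone; origin: on the underside, near the middle. The bowl, loupe and padlock lie beyond the two ends of the fence and behind it, in any order.
There are look-alikes about, which are no part of the job. Of the things like the red_stop, leave any that is orange, purple or turquoise; of the rest the smaller one is meant.

How it is judged:
At the end, for the whole second after the job is handed in: The escutcheon lies flat and at rest on the counter between the stops, its long edge within 3.5 mm of the fence and parallel to it within 0.04 rad, its end within 3.5 mm of the red stop; bowl, loupe and padlock within 15 mm of where they were (x of escutcheon in the frame of fence between -0.0305 and -0.024 m and angle between the y axis of escutcheon and the y axis of fence, either way round below 0.04 rad and y of escutcheon in the frame of fence between -0.15 and 0.15 m and (y of escutcheon in the frame of red_stop between 0.077 and 0.0835 m or y of escutcheon in the frame of red_stop between -0.0835 and -0.077 m) and height (world z) of escutcheon below 0.004 m and angle between escutcheon's own z axis and vertical below 0.06 rad and linear speed of escutcheon below 0.01 m/s and not (distance of bowl from where it was at the start of the episode above 0.015 m) and not (distance of loupe from where it was at the start of the episode above 0.015 m) and not (distance of padlock from where it was at the start of the episode above 0.015 m)); the robot touches nothing.
It fails at once if the escutcheon is lifted off the counter (more than 8 mm) or tipped up (more than 0.15 rad) (height (world z) of escutcheon above 0.008 m or angle between escutcheon's own z axis and vertical above 0.15 rad).
It fails at once if the bowl is knocked out of its place (moved more than 15 mm) (distance of bowl from where it was at the start of the episode above 0.015 m).
It fails at once if the loupe is knocked out of its place (moved more than 15 mm) (distance of loupe from where it was at the start of the episode above 0.015 m).
It fails at once if the padlock is knocked out of its place (moved more than 15 mm) (distance of padlock from where it was at the start of the episode above 0.015 m).
It also fails if it takes over 42 s, if anything falls off the work surface, if the arm or the gripper's body presses on something with over 40 N, if the wrist force passes 120 N, or if a joint passes its speed limit or range.

ROBOT

A 7-joint arm with a two-finger parallel gripper is mounted at the origin on the work surface. World frame = base frame: x ahead of the robot, y to its left, z up, the work surface at z = 0. Lengths are in m, angles in rad, forces in N, time in s.
With the tool pointing down it reaches from about 0.4 to 0.925 m from the base axis. Payload 4.1 kg.
Tool frame: the origin (TCP) lies on the centre line of the jaws, within the pads' length; the fingertips stand bot.tcp_to_tips ahead of it and the grasp point (between the pads) lies 6 mm ahead of it (bot.tcp_to_tips is the distance from the TCP to the fingertips, in m); z points along the fingers, y is the line along which they close (so a half turn about z gives the same grasp; the last joint's range is limited). The gripper opens to 85 mm and grips with 20 to 120 N. Pads are 22 mm wide; open, the fingers measure 114 mm over their backs; the gripper's body (76 mm by 85 mm) begins 54 mm behind the grasp point. The pads swing forward as they close: fully open they stand 13 mm farther back than shut.
Start: joints at [-1.372, 0.398, 0.045, 1.537, -0.019, 1.207, -0.051], TCP at [0.191, 0.621, 0.233] pointing down, gripper open.
Joint ranges: [-2.82, 2.82], [-0.49, 2.23], [-1.37, 1.46], [0, 2.46], [-1.36, 4.5], [0.23, 2], [-2.94, 2.94]. Speed limits (rad/s): [2.57, 2.57, 3.14, 3.14, 3.14, 3.14, 3.14].

INTERFACE

Orientations are given as a unit quaternion [x, y, z, w].
In Python, from rig import bot, viewer gives the robot as it stands.
- The arm moves only by the tool step_arm, never from a script. Its argument "rows" is a list of rows, each a list of 7 numbers: the shift along the tool's x, y, z in m, then the turn, a rotation vector about the tool's x, y, z in rad, then the opening, from -1 (shut) to 1 (fully open). A call has 1 to 5 rows; each row shifts and turns the commanded pose from where the row before left it, along the tool's axes as they then stand; what a row does not reach is not made up. A row lasts 1/10 s, in which the tool goes at most 50 mm and 8.59 degrees, less where a joint would pass 70% of its speed; a pose out of reach is approached as far as the arm can. A call is refused whole if a number of a shift passes 0.05 or a number of a turn 0.15, either way. A call with a gripper value outside its range is refused whole. The fingers move at their own pace and stop on an object; "newtons" is the grip in N (left out, the last holds). Time passes only in rows, so rows that do not move let the fingers close. It gives the time, the measured TCP pose, the force, the opening and the grip force at its end, in the units of the state.
- bot.observe(): the state, without advancing time (a new reading comes with each control period).
- viewer.capture(name): name is "side" or "top" or "wrist"; returns (picture, depth): 480x640x3 uint8, blue, green, red; 480x640 float32, m along the optical axis (not along the pixel's ray), 0 where there is no reading.
- viewer.get_calibration(name): a dict with "fovy" (degrees; the focal length in pixels is half the picture's height over the tangent of half this angle, whatever the lens; pixels are square), "cx", "cy" (the principal point, pixels), "R" (3x3) and "t" (3): a world point X has camera coordinates R X + t; the wrist camera has in their place "T_tool_cam" (4x4, takes a point from camera to tool coordinates, whose origin is the TCP and whose axes are the flange's). Camera axes: x right, y down, z forward; pixel columns grow to the right and rows downward; lengths in m; the calibration is good to about 2 mm. The wrist camera is an equidistant fisheye: a pixel r from the principal point sees the ray r / f radians off the axis. A picture is of the moment at which its call begins: read the wrist's pose just before it. get_calibration takes no time and is no camera call.
- bot.job_done(): hands the job in; it is judged then, once.
The state is a dict: "time_s": time; "q": joint angles; "joint_velocities": joint speeds; "joint_torque": joint torques, N m; "position": TCP position; "tcp_rot": TCP orientation; "force": force on the tool from outside, world axes, zero at the start; "moment": the same for the moment, N m; "finger_gap": finger opening in m; "grasp_force": force on a finger pad.
Only numpy, scipy, OpenCV 4.12 (cv2) and the standard library are available. Lean on these libraries where they do the work, as an engineer would, in place of code of your own. Each camera call takes 0.05 s, during which the arm holds its last target. There are 200 camera calls.

## Working session

There is one attempt and no reset: what is moved stays moved. The work goes in short steps, Python scripts to look and compute and a tool call to move; the robot and the scene stay as the last step left them, time stands still between calls to the robot, and variables do not carry over. Pictures are saved under pics/ and viewed, at most 10 in all, crops included, and the job is handed in when it is done.

Besides the shell and the picture viewer there is one more tool, called after ">>>" as name([rows], argument=value, ...), one row to a line, values as JSON. step_arm: Moves the arm, as the interface text tells. Its arguments: {"type":"object","properties":{"rows":{"type":"array","items":{"type":"array","items":{"type":"number"}}},"newtons":{"type":"number"}},"required":["rows"]}

```bash
ls; mkdir -p pics
python3 - <<'E'
from rig import bot, viewer
import cv2, numpy as np
s=bot.observe(); print({k:np.round(v,3) for k,v in s.items()}, bot.tcp_to_tips)
for n in ["top","side"]:
    p,d=viewer.capture(n); cv2.imwrite(f"pics/{n}0.png",p); np.save(f"pics/{n}0.npy",d)
    print(n,viewer.get_calibration(n))
print(viewer.get_calibration("wrist"))
E
```

```text
pics
{'time_s': np.float64(0.0), 'q': array([-1.372,  0.399,  0.045,  1.538, -0.019,  1.207, -0.051]), 'joint_velocities': array([ 0.   ,  0.002, -0.   ,  0.001, -0.   , -0.   , -0.   ]), 'joint_torque': array([ 0.0000e+00, -4.7512e+01,  1.3650e+00, -2.5422e+01,  1.2000e-02,
        9.0000e-03,  0.0000e+00]), 'position': array([0.191, 0.621, 0.232]), 'tcp_rot': array([ 0.148,  0.989, -0.001, -0.   ]), 'force': array([ 0.018,  0.348, -0.235]), 'moment': array([-0.01 ,  0.039,  0.003]), 'grasp_force': np.float64(0.0), 'finger_gap': np.float64(0.085)} 0.025
top {'fovy': 53.33380665235861, 'cx': 317.8821056333075, 'cy': 238.772174252558, 'R': array([[ 0.00668744, -0.99989112, -0.01315389],
       [-0.99699027, -0.00565086, -0.07732058],
       [ 0.07723783,  0.01363138, -0.99691951]]), 't': array([0.02424594, 0.65649638, 0.8016996 ])}
side {'fovy': 47.30084830057292, 'cx': 326.8234003528718, 'cy': 232.7302766099457, 'R': array([[-0.71623166, -0.69766857, -0.01645509],
       [-0.35970483,  0.38927601, -0.84798386],
       [ 0.59801726, -0.60143391, -0.52976656]]), 't': array([0.47261591, 0.25583756, 0.63033569])}
{'fovy': 65.70646984690485, 'cx': 317.40707048883684, 'cy': 241.87913886937957, 'T_tool_cam': array([[ 3.81216383e-04, -9.44673430e-01, -3.28012142e-01,
         8.46351722e-02],
       [ 9.99999681e-01,  1.29988616e-04,  7.87835072e-04,
        -9.12216257e-04],
       [-7.01609015e-04, -3.28012338e-01,  9.44673178e-01,
        -1.41867651e-01],
       [ 0.00000000e+00,  0.00000000e+00,  0.00000000e+00,
         1.00000000e+00]])}
```

View pics/top0.png

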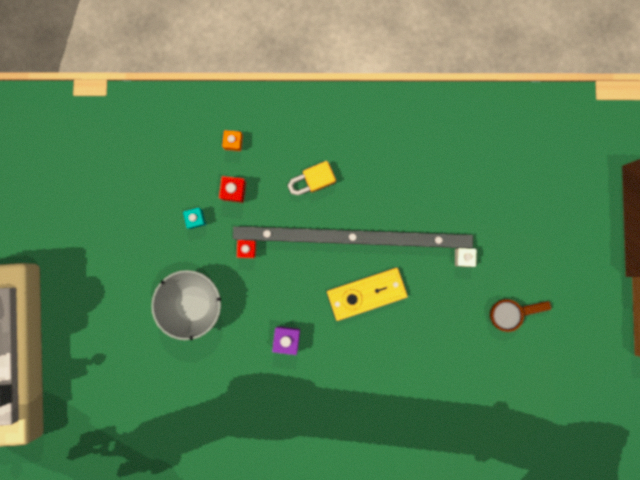

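View pics/side0.png

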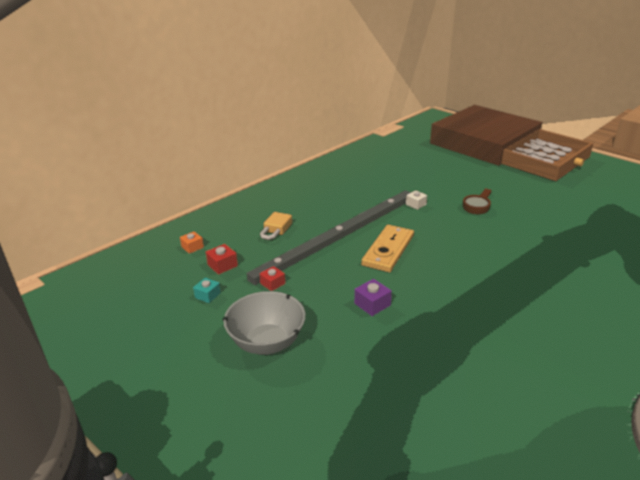

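The top view shows the fence from (233,232) to (473,241). The small red stop against it is at (246,249), which is the +y end, and the white stop is at (466,257). The plate is at (367,294) with its collar towards the red stop. The bowl is at (187,305), and the purple block at (286,341) and larger red block at (232,188) are decoys. Next I'll measure these.

```bash
cat > h.py <<'E'
from rig import bot, viewer
import cv2, numpy as np
def ray(n,uv,z,c=None):
    c=c or viewer.get_calibration(n); f=240/np.tan(np.radians(c["fovy"]/2))
    uv=np.atleast_2d(uv).astype(float)
    d=np.c_[(uv[:,0]-c["cx"])/f,(uv[:,1]-c["cy"])/f,np.ones(len(uv))]@c["R"]
    o=-c["R"].T@c["t"]; return (o+d*((z-o[2])/d[:,2])[:,None])[:,:2]
def cnts(p,lo,hi,amin=60):
    m=cv2.inRange(cv2.cvtColor(p,cv2.COLOR_BGR2HSV),lo,hi)
    m=cv2.morphologyEx(m,cv2.MORPH_CLOSE,np.ones((5,5)))
    cs=cv2.findContours(m,cv2.RETR_EXTERNAL,cv2.CHAIN_APPROX_NONE)[0]
    return sorted([c for c in cs if cv2.contourArea(c)>amin],key=cv2.contourArea,reverse=True)
def rect(c,z,n="top"):
    w=ray(n,c[:,0],z); (ctr,sz,a)=cv2.minAreaRect((w*1000).astype(np.float32))
    b=cv2.boxPoints((ctr,sz,a)); e=b[1]-b[0]; g=b[2]-b[1]; l=e if e@e>g@g else g
    if l[1]<0: l=-l
    return np.array(ctr), sorted(sz), np.arctan2(-l[0],l[1])  # yaw of +y axis
E
python3 - <<'E'
from h import *
p=cv2.imread("pics/top0.png"); d=np.load("pics/top0.npy")
for nm,lo,hi,z in [("yellow",(18,120,100),(32,255,255),.012),("dark",(0,0,30),(180,70,110),.016),("red",(0,190,110),(5,255,255),.022),("white",(0,0,190),(180,60,255),.022),("purple",(130,100,60),(155,255,255),.022)]:
    for c in cnts(p,lo,hi)[:5]:
        ctr,sz,a=rect(c,z); u=c[:,0].mean(0).astype(int)
        print(nm,u,np.round(ctr,1),np.round(sz,1),round(a,3),"depth",d[u[1],u[0]])
E
```

```text
yellow [323  78] [937.6  33. ] [  45.6 1155.3] -0.008 depth 0.87757415
yellow [366 293] [562.  -57.3] [ 56.3 132.9] 0.333 depth 0.8325982
yellow [318 176] [769.5  27.4] [43.5 51.6] 0.404 depth 0.8404129
yellow [229 140] [833.5 185.1] [33.7 38.1] 1.532 depth 0.8443976
dark [352 236] [660.7 -31.2] [ 24.5 418.6] -0.034 depth 0.8351302
dark [172 310] [529.3 282.1] [ 56.1 112.5] -1.181 depth 0.8370066
dark [ 12 357] [453.  563.6] [ 29.5 229.1] -1.512 depth 0.7816802
dark [41 47] [1005.3  533.2] [53.3 86.2] 1.287 depth 1.6540028
dark [ 6 10] [1072.7  598.9] [31.4 44.8] -1.512 depth 1.6795253
red [231 188] [744.4 180.2] [40.5 40.5] -0.12 depth 0.82498646
red [246 248] [639.8 152.5] [27.9 29.8] 0.006 depth 0.8252327
white [319  35] [1023.6   48.7] [132.4 522.1] -0.001 depth 1.6668338
white [533  15] [1059.5 -356.5] [59.7 78.5] -0.001 depth 1.6562486
white [195 304] [539.9 238.8] [42.9 43.3] 0.025 depth 0.8416873
white [87 15] [1059.7  453.8] [41.2 59.9] -1.034 depth 1.6779513
white [466 257] [ 626.4 -228. ] [29.7 31.4] -0.066 depth 0.8206687
purple [285 340] [482.3  82.1] [41.8 43.2] 1.455 depth 0.80306906
```

>>> step_arm([
  [0,0,0,0,0,-0.131,1],
  [0,0,0,0,0,-0.131,1],
  [-0.02,-0.04,0,0,0,0,1],
  [-0.02,-0.04,0,0,0,0,1],
  [-0.02,-0.04,0,0,0,0,1],
])

```text
time_s: 0.6
position: [0.2468, 0.4976, 0.2325]
tcp_rot: [0.018, 1.0, -0.001, -0.0]
force: [-0.7, -0.2, 0.7]
finger_gap: 0.0854
grasp_force: 0.0
```

>>> step_arm([
  [-0.02,-0.04,0,0,0,0,1],
  [-0.02,-0.04,0,0,0,0,1],
  [-0.02,-0.04,0,0,0,0,1],
  [-0.02,-0.04,0,0,0,0,1],
  [-0.02,-0.04,0,0,0,0,1],
])

```text
time_s: 1.1
position: [0.3394, 0.2939, 0.233]
tcp_rot: [0.018, 1.0, -0.0, -0.0]
force: [0.1, -0.9, -0.2]
finger_gap: 0.0855
grasp_force: 0.0
```

>>> step_arm([
  [-0.02,-0.04,0,0,0,0,1],
  [-0.02,-0.04,0,0,0,0,1],
  [-0.02,-0.04,0,0,0,0,1],
  [-0.02,-0.04,0,0,0,0,1],
  [0,0,0,0,0,0,1],
])

```text
time_s: 1.6
position: [0.4152, 0.1268, 0.2332]
tcp_rot: [0.023, 1.0, -0.001, 0.0]
force: [-0.2, 0.4, 0.8]
finger_gap: 0.0854
grasp_force: 0.0
```

>>> step_arm([
  [-0.02,-0.045,0,0,0,0,1],
  [-0.02,-0.045,0,0,0,0,1],
  [-0.02,-0.045,0,0,0,0,1],
  [-0.02,-0.045,0,0,0,0,1],
  [0,0,0,0,0,0,1],
])

```text
time_s: 2.1
position: [0.488, -0.0564, 0.2335]
tcp_rot: [0.023, 1.0, -0.002, 0.001]
force: [-0.9, 0.3, -0.3]
finger_gap: 0.0852
grasp_force: 0.0
```

>>> step_arm([
  [0,0,0.04,0,0,0,1],
  [0,0,0.04,0,0,0,1],
  [0,0,0.04,0,0,0,1],
  [0,0,0.03,0,0,0,1],
  [0,0,0,0,0,0,1],
])

```text
time_s: 2.6
position: [0.4829, -0.0482, 0.0794]
tcp_rot: [0.017, 1.0, -0.0, -0.005]
force: [0.0, -0.3, 0.6]
finger_gap: 0.0854
grasp_force: 0.0
```

Run:
```python
from h import *
p,d=viewer.capture("side"); cv2.imwrite("pics/s1.png",cv2.resize(p[160:360,260:520],None,fx=3,fy=3,interpolation=2))
s=bot.observe(); print(np.round(s["position"],4),np.round(s["tcp_rot"],4))
c=viewer.get_calibration("side");f=240/np.tan(np.radians(c["fovy"]/2))
for off in (.025,.012):
  for sg in (-.0425,.0425):
    X=s["position"]+np.array([.035*sg,sg,-off]);q=c["R"]@X+c["t"];print(off,sg,(q[:2]/q[2]*f+[c["cx"],c["cy"]]-[260,160])*3)
```

```text
[ 0.4851 -0.0487  0.0817] [ 1.760e-02  9.998e-01 -1.000e-04 -2.500e-03]
0.025 -0.0425 [529.36842657 215.21676034]
0.025 0.0425 [434.65213224 273.86909483]
0.012 -0.0425 [531.40950945 195.86178976]
0.012 0.0425 [436.07212594 253.89360216]
```

View pics/s1.png

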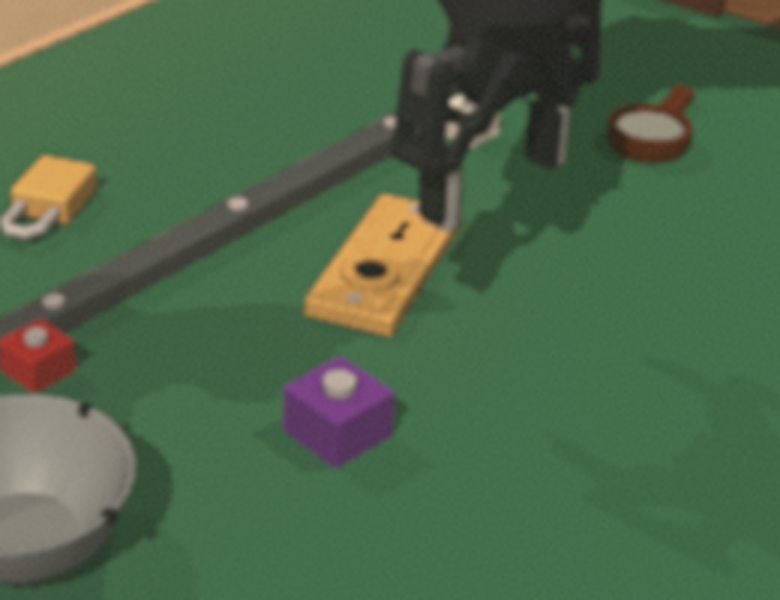

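The side crop shows both open fingertips in the air on the robot side of the plate: the near tip at about (445,228) and the far tip at about (555,165). They sit higher than tcp_to_tips suggests, so I'll descend gently and watch the force.

>>> step_arm([
  [0,0,0.02,0,0,0,1],
  [0,0,0.02,0,0,0,1],
  [0,0,0.01,0,0,0,1],
  [0,0,0,0,0,0,1],
  [0,0,0,0,0,0,1],
])

```text
time_s: 3.15
position: [0.488, -0.0495, 0.0344]
tcp_rot: [0.018, 1.0, 0.0, 0.001]
force: [0.3, 0.9, 0.5]
finger_gap: 0.0855
grasp_force: 0.0
```

>>> step_arm([
  [0,0,0.004,0,0,0,1],
  [0,0,0.004,0,0,0,1],
  [0,0,0,0,0,0,1],
  [0,0,0,0,0,0,1],
])

```text
time_s: 3.55
position: [0.4869, -0.0496, 0.0252]
tcp_rot: [0.018, 1.0, 0.0, 0.0]
force: [-0.2, -0.7, 0.1]
finger_gap: 0.0856
grasp_force: 0.0
```

>>> step_arm([
  [0,0,0.004,0,0,0,1],
  [0,0,0.004,0,0,0,1],
  [0,0,0,0,0,0,1],
  [0,0,0,0,0,0,1],
])

```text
time_s: 3.95
position: [0.4868, -0.0496, 0.017]
tcp_rot: [0.018, 1.0, 0.0, -0.0]
force: [0.9, -0.5, 0.2]
finger_gap: 0.0857
grasp_force: 0.0
```

>>> step_arm([
  [0,0,0.003,0,0,0,1],
  [0,0,0,0,0,0,1],
  [0,0,0,0,0,0,1],
])

```text
time_s: 4.25
position: [0.4869, -0.0496, 0.0141]
tcp_rot: [0.018, 1.0, 0.0, -0.0]
force: [-0.6, 0.4, 0.2]
finger_gap: 0.0853
grasp_force: 0.0
```

>>> step_arm([
  [0,0,0.002,0,0,0,1],
  [0,0,0.002,0,0,0,1],
  [0,0,0,0,0,0,1],
])

```text
time_s: 4.55
position: [0.4867, -0.0495, 0.0099]
tcp_rot: [0.018, 1.0, 0.0, -0.0]
force: [0.1, -0.7, 0.6]
finger_gap: 0.0854
grasp_force: 0.0
```

Run:
```python
from h import *
s=bot.observe(); print(s["force"],s["position"])
p,d=viewer.capture("side"); cv2.imwrite("pics/s2.png",cv2.resize(p[190:290,340:470],None,fx=6,fy=6,interpolation=2))
```

```text
[ 0.14159204 -0.72794542  0.59892928] [ 0.48669409 -0.04949994  0.00991469]
```

View pics/s2.png

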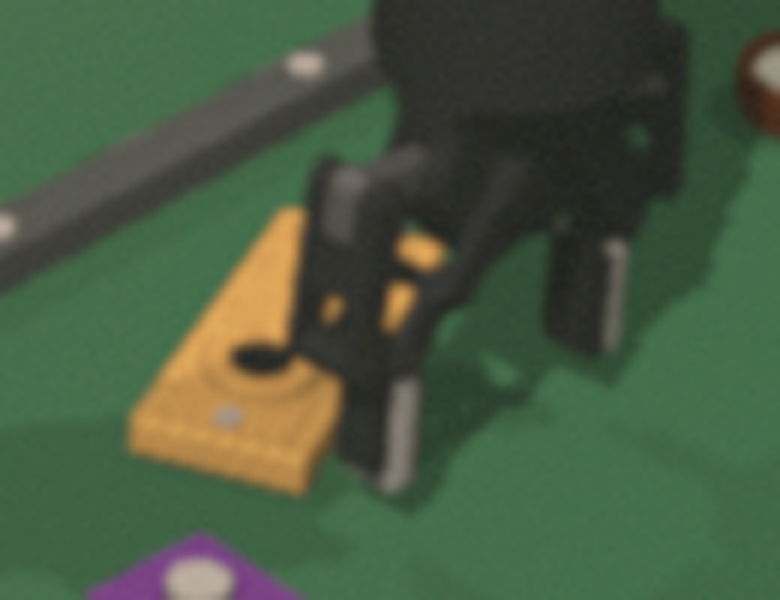

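The near tip is at about (390,490), beside the plate's +y corner and just above the counter. I'll feel for the counter.

>>> step_arm([
  [0,0,0.002,0,0,0,1],
  [0,0,0.002,0,0,0,1],
  [0,0,0,0,0,0,1],
  [0,0,0,0,0,0,1],
])

```text
time_s: 5.0
position: [0.4869, -0.0496, 0.0061]
tcp_rot: [0.018, 1.0, 0.0, -0.0]
force: [1.2, 1.0, -0.6]
finger_gap: 0.0855
grasp_force: 0.0
```

Run:
```python
from h import *
s=bot.observe(); print(s["force"],s["position"])
print(ray("side",[[405,271.7],[440,248]],0.0),ray("side",[[405,271.7],[440,248]],0.01))
```

```text
[ 1.23219279  0.97069906 -0.6147262 ] [ 0.48688406 -0.04955735  0.00611425]
[[ 0.49704465 -0.02566533]
 [ 0.49512811 -0.1278814 ]] [[ 0.4891065  -0.01430036]
 [ 0.48722426 -0.11468674]]
```

>>> step_arm([
  [0,0,0.002,0,0,0,1],
  [0,0,0.002,0,0,0,1],
  [0,0,0,0,0,0,1],
])

```text
time_s: 5.3
position: [0.4867, -0.0495, 0.0019]
tcp_rot: [0.018, 1.0, 0.0, -0.0]
force: [0.2, -0.4, 0.1]
finger_gap: 0.0853
grasp_force: 0.0
```

>>> step_arm([
  [0,0,0.002,0,0,0,1],
  [0,0,0,0,0,0,1],
  [0,0,0,0,0,0,1],
])

```text
time_s: 5.6
position: [0.4869, -0.0496, 0.0001]
tcp_rot: [0.018, 1.0, 0.0, -0.0]
force: [0.5, 0.1, -0.4]
finger_gap: 0.085
grasp_force: 0.0
```

Run:
```python
from h import *
print(bot.tcp_to_tips)
p,d=viewer.capture("side"); cv2.imwrite("pics/s3.png",cv2.resize(p[190:290,340:470],None,fx=6,fy=6,interpolation=2))
c=viewer.get_calibration("side");f=240/np.tan(np.radians(c["fovy"]/2))
# 3D of pixels of dark fingers: lowest z
v,u=np.mgrid[200:285,380:460]; z=d[200:285,380:460]
X=np.stack([(u-c["cx"])/f*z,(v-c["cy"])/f*z,z],-1)-c["t"]; X=X@c["R"]
g=p[200:285,380:460].astype(int); m=(g.max(-1)-g.min(-1)<18)&(z>0)
P=X[m]
for lo,hi in((-.03,.03),(-.13,-.07)):
  Q=P[(P[:,1]>lo)&(P[:,1]<hi)&(P[:,0]<.52)]; Q=Q[Q[:,2].argsort()]; print(len(Q),np.round(Q[:60:5]*1000))
```

```text
0.025
1664 [[504.  25.  -2.]
 [488. -16.   1.]
 [490. -25.   1.]
 [483.  -1.  13.]
 [479.  -6.  15.]
 [478.  -2.  17.]
 [479.  -2.  19.]
 [483.  -3.  20.]
 [483.   2.  21.]
 [486.   7.  22.]
 [487.   6.  23.]
 [493.   6.  24.]]
648 [[ 497. -109.   -0.]
 [ 485. -116.    2.]
 [ 480.  -94.   15.]
 [ 488.  -91.   15.]
 [ 488.  -94.   16.]
 [ 477.  -93.   17.]
 [ 486.  -93.   17.]
 [ 482.  -94.   18.]
 [ 474.  -90.   19.]
 [ 474.  -94.   20.]
 [ 481.  -94.   21.]
 [ 486.  -92.   22.]]
```

View pics/s3.png

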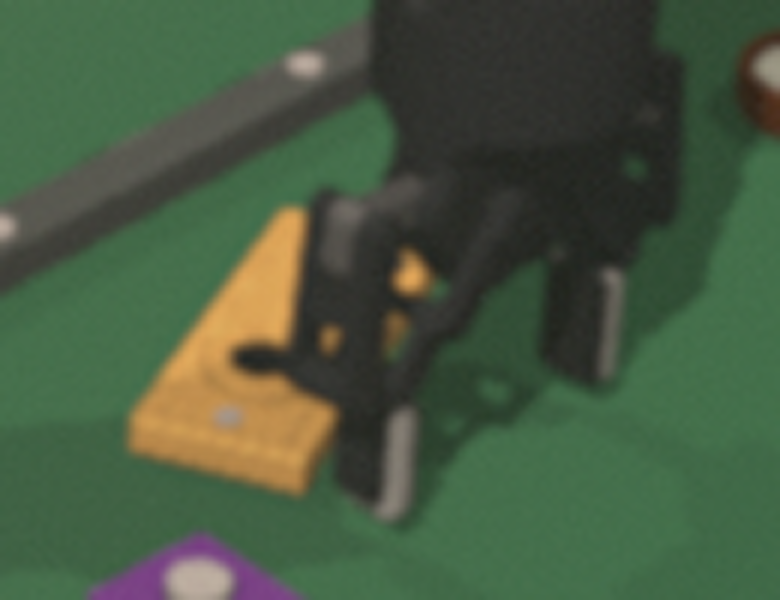

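Depth puts the tips about 12 mm above the counter, so the open pads sit well back. I'll keep descending and feeling for the counter.

>>> step_arm([
  [0,0,0.002,0,0,0,1],
  [0,0,0.002,0,0,0,1],
  [0,0,0,0,0,0,1],
])

```text
time_s: 5.95
position: [0.4867, -0.0495, -0.0041]
tcp_rot: [0.018, 1.0, 0.0, -0.0]
force: [-0.4, -0.5, 0.7]
finger_gap: 0.0855
grasp_force: 0.0
```

>>> step_arm([
  [0,0,0.002,0,0,0,1],
  [0,0,0,0,0,0,1],
  [0,0,0,0,0,0,1],
])

```text
time_s: 6.25
position: [0.4869, -0.0496, -0.0059]
tcp_rot: [0.018, 1.0, 0.0, -0.0]
force: [-0.0, 0.3, -0.6]
finger_gap: 0.086
grasp_force: 0.0
```

>>> step_arm([
  [0,0,0.002,0,0,0,1],
  [0,0,0,0,0,0,1],
  [0,0,0,0,0,0,1],
])

```text
time_s: 6.55
position: [0.4869, -0.0495, -0.0079]
tcp_rot: [0.018, 1.0, 0.0, -0.0]
force: [-0.1, 0.4, -0.2]
finger_gap: 0.085
grasp_force: 0.0
```

>>> step_arm([
  [0,-0.005,0.001,0,0,0,1],
  [-0.007,0,0,0,0,0,1],
  [-0.005,0,0,0,0,0,1],
  [-0.005,0,0,0,0,0,1],
  [-0.005,0,0,0,0,0,1],
])

```text
time_s: 7.05
position: [0.5075, -0.0547, -0.0093]
tcp_rot: [0.017, 1.0, 0.001, -0.002]
force: [-2.5, 2.2, 1.3]
finger_gap: 0.0852
grasp_force: 1.4
```

>>> step_arm([
  [-0.005,0,0,0,0,0,1],
  [-0.005,0,0,0,0,0,1],
  [-0.005,0,0,0,0,0,1],
  [-0.005,0,0,0,0,0,1],
  [-0.005,0,0,0,0,0,1],
])

```text
time_s: 7.55
position: [0.5343, -0.0561, -0.0088]
tcp_rot: [0.018, 1.0, 0.0, 0.0]
force: [-1.7, 0.3, -0.2]
finger_gap: 0.0854
grasp_force: 0.9
```

```bash
cat >> h.py <<'E'
def plate():
    s=bot.observe(); P=s["position"]
    p,d=viewer.capture("top")
    for c in cnts(p,(18,120,100),(32,255,255)):
        ctr,sz,a=rect(c,.012); n=ctr@[.9994,-.035]; t=ctr@[.035,.9994]
        if 480<ctr[0]<680 and abs(ctr[1])<200: print("plate n %.1f s %.1f rel yaw %.3f"%(n,t,a+.035),np.round(sz,1))
    print("tool n %.1f s %.1f z %.1f"%(1000*P[:2]@[.9994,-.035],1000*P[:2]@[.035,.9994],1000*P[2]),s["time_s"],s["force"],s["moment"])
    return p
E
python3 -c "
from h import *
p=plate(); s,_=viewer.capture('side'); cv2.imwrite('pics/both4.png',np.hstack([p[180:400,200:500],s[160:380,220:520]]))"
```

```text
plate n 579.1 s -44.3 rel yaw 0.074 [ 55.8 133. ]
tool n 536.0 s -37.4 z -8.8 7.55 [-1.72181566  0.28912527 -0.2186859 ] [0.25180354 0.41385608 0.11879028]
```

View pics/both4.png

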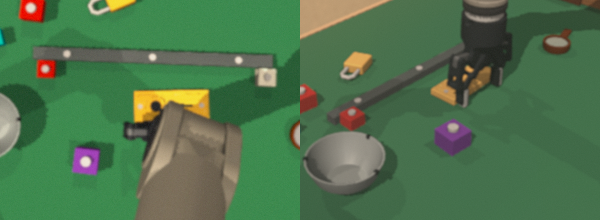

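The two-finger push works: the plate, at about (172,105) in the left crop, is squaring up to the fence. I'll continue.

>>> step_arm([
  [-0.005,0,0,0,0,0,1],
  [-0.005,0,0,0,0,0,1],
  [-0.005,0,0,0,0,0,1],
  [-0.005,0,0,0,0,0,1],
  [-0.005,0,0,0,0,0,1],
])

```text
time_s: 8.15
position: [0.5558, -0.0577, -0.009]
tcp_rot: [0.019, 1.0, 0.0, -0.003]
force: [-7.9, -0.4, 7.1]
finger_gap: 0.0852
grasp_force: 4.1
```

>>> step_arm([
  [-0.005,0,0,0,0,0,1],
  [-0.005,0,0,0,0,0,1],
  [-0.005,0,0,0,0,0,1],
  [-0.004,0,0,0,0,0,1],
  [0,0,0,0,0,0,1],
])

```text
time_s: 8.65
position: [0.5779, -0.0586, -0.009]
tcp_rot: [0.018, 1.0, -0.0, 0.0]
force: [-1.6, -0.7, -0.5]
finger_gap: 0.0853
grasp_force: 1.0
```

```bash
python3 -c "
from h import *
p=plate()"
```

```text
plate n 619.3 s -5.9 rel yaw 1.562 [51.4 55. ]
plate n 638.5 s -89.7 rel yaw -0.012 [15.9 46. ]
tool n 579.6 s -38.3 z -9.0 8.65 [-1.60680551 -0.67325465 -0.48586672] [-0.01937557  0.45269343 -0.04281186]
```

>>> step_arm([
  [-0.002,0,0,0,0,0,1],
  [-0.002,0,0,0,0,0,1],
  [-0.001,0,0,0,0,0,1],
  [0,0,0,0,0,0,1],
])

```text
time_s: 9.1
position: [0.5827, -0.0583, -0.0089]
tcp_rot: [0.018, 1.0, -0.0, 0.0]
force: [-2.9, -1.2, -0.4]
finger_gap: 0.0856
grasp_force: 1.3
```

>>> step_arm([
  [-0.001,0,0,0,0,0,1],
  [-0.001,0,0,0,0,0,1],
  [0,0,0,0,0,0,1],
])

```text
time_s: 9.4
position: [0.5833, -0.0582, -0.009]
tcp_rot: [0.018, 1.0, 0.0, -0.001]
force: [-7.2, -0.7, 2.7]
finger_gap: 0.0852
grasp_force: 3.1
```

>>> step_arm([
  [-0.001,0,0,0,0,0,1],
  [-0.001,0,0,0,0,0,1],
  [0,0,0,0,0,0,1],
])

```text
time_s: 9.7
position: [0.5833, -0.0582, -0.009]
tcp_rot: [0.018, 1.0, 0.001, -0.004]
force: [-9.9, 0.6, 8.3]
finger_gap: 0.0857
grasp_force: 5.2
```

>>> step_arm([
  [0.01,0,0,0,0,0,1],
  [0.015,0,0,0,0,0,1],
  [0,0,-0.04,0,0,0,1],
  [0,0,-0.03,0,0,0,-1],
  [0,0,0,0,0,0,-1],
])

```text
time_s: 10.2
position: [0.5671, -0.0576, 0.066]
tcp_rot: [0.018, 1.0, 0.0, 0.007]
force: [1.0, 0.3, 0.2]
finger_gap: 0.0591
grasp_force: 0.0
```

>>> step_arm([
  [0,-0.05,0,0,0,0,-1],
  [0,-0.05,0,0,0,0,-1],
  [0,0,0,0,0,0,-1],
  [0,0,0,0,0,0,-1],
  [0,0,0,0,0,0,-1],
])

```text
time_s: 10.7
position: [0.5588, -0.1557, 0.0608]
tcp_rot: [0.017, 1.0, 0.0, 0.0]
force: [-0.2, -0.3, 0.2]
finger_gap: 0.0001
grasp_force: 0.0
```

```bash
python3 -c "
from h import *
p=plate()"
```

```text
plate n 623.7 s -46.5 rel yaw -0.004 [ 56.6 133.4]
tool n 564.0 s -136.1 z 60.8 10.7 [-0.15505948 -0.32430081  0.21548966] [-0.03668327 -0.0008652  -0.03355286]
```

The plate is flush with the fence (n 623.7 mm, yaw about 0). Next I'll go behind its -y end with the fingers shut.

>>> step_arm([
  [-0.028,-0.005,0,0,0,0,-1],
  [-0.029,-0.005,0,0,0,0,-1],
  [0,0,0.01,0,0,0,-1],
  [0,0,0.01,0,0,0,-1],
  [0,0,0,0,0,0,-1],
])

```text
time_s: 11.25
position: [0.6123, -0.1674, 0.0387]
tcp_rot: [0.017, 1.0, 0.001, -0.003]
force: [-1.0, 0.2, -0.5]
finger_gap: -0.0002
grasp_force: 0.0
```

>>> step_arm([
  [0,0,0.004,0,0,0,-1],
  [0,0,0.003,0,0,0,-1],
  [0,0,0.003,0,0,0,-1],
  [0,0,0,0,0,0,-1],
])

```text
time_s: 11.65
position: [0.6143, -0.1691, 0.0309]
tcp_rot: [0.018, 1.0, 0.0, -0.0]
force: [-0.6, 0.5, 0.6]
finger_gap: 0.0001
grasp_force: 0.0
```

Run:
```python
from h import *
plate(); p,d=viewer.capture("side"); cv2.imwrite("pics/s5.png",cv2.resize(p[170:270,340:470],None,fx=6,fy=6,interpolation=2))
```

```text
plate n 623.8 s -46.0 rel yaw -0.001 [ 56.3 132.6]
tool n 619.9 s -147.5 z 30.9 11.65 [-0.62299619  0.47664666  0.62569719] [-0.02516202  0.00569722  0.03240702]
```

View pics/s5.png

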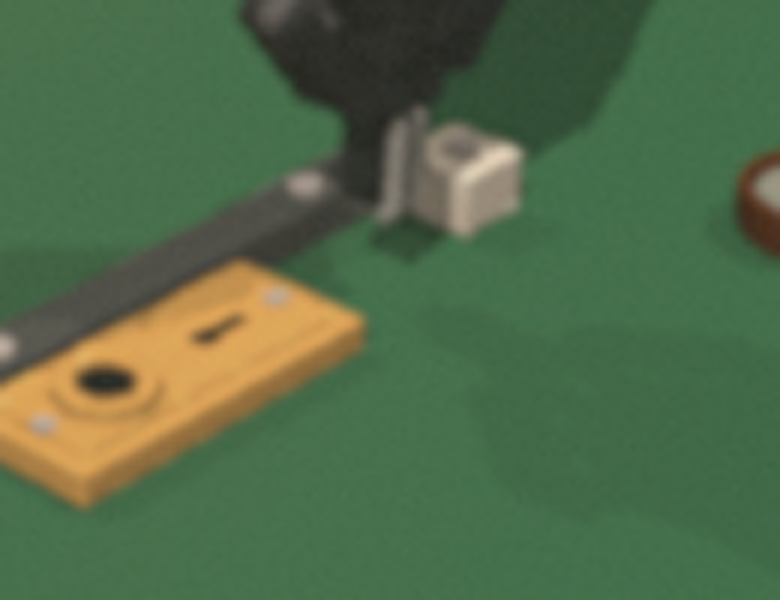

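The plate is flush, and the shut tips hang at about (390,215), a little above the counter between the plate's end and the white stop. I'll descend.

>>> step_arm([
  [0,0,0.003,0,0,0,-1],
  [0,0,0,0,0,0,-1],
  [0,0,0,0,0,0,-1],
])

```text
time_s: 12.05
position: [0.6147, -0.1692, 0.0281]
tcp_rot: [0.018, 1.0, 0.0, -0.0]
force: [0.1, -0.5, -0.4]
finger_gap: -0.0002
grasp_force: 0.0
```

>>> step_arm([
  [0,0,0.002,0,0,0,-1],
  [0,0,0,0,0,0,-1],
  [0,0,0,0,0,0,-1],
])

```text
time_s: 12.35
position: [0.6147, -0.1692, 0.0261]
tcp_rot: [0.018, 1.0, 0.0, -0.0]
force: [-0.2, -0.5, -0.4]
finger_gap: -0.0001
grasp_force: 0.0
```

Run:
```python
from h import *
p,d=viewer.capture("side"); print(bot.observe()["position"])
c=viewer.get_calibration("side");f=240/np.tan(np.radians(c["fovy"]/2))
a,b,e,g=185,225,390,425
v,u=np.mgrid[a:b,e:g]; z=d[a:b,e:g]
X=(np.stack([(u-c["cx"])/f*z,(v-c["cy"])/f*z,z],-1)-c["t"])@c["R"]
gg=p[a:b,e:g].astype(int); m=(gg.max(-1)-gg.min(-1)<18)&(z>0)
P=X[m]; P=P[(abs(P[:,1]+.169)<.02)&(abs(P[:,0]-.614)<.02)]; P=P[P[:,2].argsort()]; print(len(P),np.round(P[:40:4]*1000))
```

```text
[ 0.61474956 -0.16921787  0.02616559]
286 [[ 626. -167.   25.]
 [ 610. -162.   26.]
 [ 605. -168.   27.]
 [ 611. -166.   29.]
 [ 604. -163.   30.]
 [ 607. -180.   31.]
 [ 602. -170.   32.]
 [ 614. -157.   33.]
 [ 605. -164.   34.]
 [ 612. -156.   34.]]
```

>>> step_arm([
  [0,0,0.002,0,0,0,-1],
  [0,0,0.002,0,0,0,-1],
  [0,0,0,0,0,0,-1],
])

```text
time_s: 12.7
position: [0.6144, -0.169, 0.0217]
tcp_rot: [0.018, 1.0, 0.0, -0.0]
force: [0.4, 0.6, 0.1]
finger_gap: -0.0003
grasp_force: 0.0
```

>>> step_arm([
  [0,0,0.002,0,0,0,-1],
  [0,0,0.002,0,0,0,-1],
  [0,0,0,0,0,0,-1],
])

```text
time_s: 13.0
position: [0.6144, -0.1691, 0.0178]
tcp_rot: [0.018, 1.0, 0.0, -0.0]
force: [-0.2, -0.4, -0.2]
finger_gap: -0.0001
grasp_force: 0.0
```

>>> step_arm([
  [0,0,0.002,0,0,0,-1],
  [0,0,0.002,0,0,0,-1],
  [0,0,0,0,0,0,-1],
])

```text
time_s: 13.3
position: [0.6145, -0.1691, 0.0138]
tcp_rot: [0.018, 1.0, 0.0, -0.0]
force: [-0.7, -0.3, -0.2]
finger_gap: -0.0003
grasp_force: 0.0
```

>>> step_arm([
  [0,0,0.003,0,0,0,-1],
  [0,0,0.003,0,0,0,-1],
  [0,0,0.003,0,0,0,-1],
  [0,0,0,0,0,0,-1],
  [0,0,0,0,0,0,-1],
])

```text
time_s: 13.8
position: [0.6147, -0.1692, 0.005]
tcp_rot: [0.018, 1.0, 0.0, -0.0]
force: [0.4, -0.3, -1.5]
finger_gap: -0.0003
grasp_force: 0.0
```

>>> step_arm([
  [0,0.006,0,0,0,0,-1],
  [0,0.006,0,0,0,0,-1],
  [0,0.004,0,0,0,0,-1],
  [0,0.004,0,0,0,0,-1],
  [0,0.004,0,0,0,0,-1],
])

```text
time_s: 14.3
position: [0.6157, -0.1455, 0.0053]
tcp_rot: [0.018, 1.0, -0.001, 0.0]
force: [0.4, -3.5, -0.5]
finger_gap: -0.0001
grasp_force: 1.4
```

>>> step_arm([
  [0,0.004,0,0,0,0,-1],
  [0,0.004,0,0,0,0,-1],
  [0,0.005,0,0,0,0,-1],
  [0,0.005,0,0,0,0,-1],
  [0,0.005,0,0,0,0,-1],
])

```text
time_s: 14.8
position: [0.6164, -0.1221, 0.0052]
tcp_rot: [0.018, 1.0, -0.0, 0.0]
force: [-0.6, -2.2, 0.5]
finger_gap: 0.0
grasp_force: 1.5
```

```bash
python3 -c "
from h import *
p=plate()"
```

```text
plate n 623.6 s -21.6 rel yaw 0.002 [ 56.4 131.6]
tool n 620.3 s -100.5 z 5.2 14.8 [-0.61709329 -2.16153515  0.50773989] [-0.71957566  0.05638533 -0.03244387]
```

>>> step_arm([
  [0,0.006,0,0,0,0,-1],
  [0,0.006,0,0,0,0,-1],
  [0,0.006,0,0,0,0,-1],
  [0,0.006,0,0,0,0,-1],
  [0,0.006,0,0,0,0,-1],
])

```text
time_s: 15.35
position: [0.6175, -0.0917, 0.0052]
tcp_rot: [0.018, 1.0, 0.0, 0.0]
force: [-0.1, -3.4, -0.1]
finger_gap: 0.0
grasp_force: 1.7
```

>>> step_arm([
  [0,0.006,0,0,0,0,-1],
  [0,0.006,0,0,0,0,-1],
  [0,0.006,0,0,0,0,-1],
  [0,0.006,0,0,0,0,-1],
  [0,0.006,0,0,0,0,-1],
])

```text
time_s: 15.85
position: [0.6185, -0.0618, 0.0052]
tcp_rot: [0.018, 1.0, 0.0, -0.0]
force: [-0.5, -3.0, 0.6]
finger_gap: -0.0001
grasp_force: 1.8
```

>>> step_arm([
  [0,0.006,0,0,0,0,-1],
  [0,0.006,0,0,0,0,-1],
  [0,0.006,0,0,0,0,-1],
  [0,0.006,0,0,0,0,-1],
  [0,0.006,0,0,0,0,-1],
])

```text
time_s: 16.35
position: [0.6196, -0.0318, 0.0052]
tcp_rot: [0.018, 1.0, 0.0, -0.0]
force: [0.2, -3.9, 0.2]
finger_gap: -0.0004
grasp_force: 1.9
```

```bash
python3 -c "
from h import *
p=plate()"
```

```text
plate n 623.5 s 85.5 rel yaw 0.000 [56.3 97.5]
tool n 620.3 s -10.1 z 5.2 16.35 [ 0.20516658 -3.90230567  0.15435048] [-0.86205154  0.0880376  -0.03147275]
```

>>> step_arm([
  [0,0.005,0,0,0,0,-1],
  [0,0.005,0,0,0,0,-1],
  [0,0.005,0,0,0,0,-1],
  [0,0.003,0,0,0,0,-1],
  [0,0.003,0,0,0,0,-1],
])

```text
time_s: 16.9
position: [0.6204, -0.0111, 0.0052]
tcp_rot: [0.018, 1.0, 0.0, 0.0]
force: [-0.7, -3.1, 0.9]
finger_gap: 0.0001
grasp_force: 1.9
```

>>> step_arm([
  [0,0.002,0,0,0,0,-1],
  [0,0.002,0,0,0,0,-1],
  [0,0.001,0,0,0,0,-1],
  [0,0,0,0,0,0,-1],
])

```text
time_s: 17.3
position: [0.6205, -0.006, 0.0052]
tcp_rot: [0.018, 1.0, 0.0, -0.0]
force: [-1.0, -2.7, 0.6]
finger_gap: 0.0001
grasp_force: 1.5
```

>>> step_arm([
  [0,0.001,0,0,0,0,-1],
  [0,0.001,0,0,0,0,-1],
  [0,0,0,0,0,0,-1],
])

```text
time_s: 17.6
position: [0.6206, -0.0042, 0.0052]
tcp_rot: [0.018, 1.0, 0.0, -0.0]
force: [0.4, -4.5, 0.0]
finger_gap: -0.0002
grasp_force: 1.7
```

>>> step_arm([
  [0,0.001,0,0,0,0,-1],
  [0,0.001,0,0,0,0,-1],
  [0,0,0,0,0,0,-1],
])

```text
time_s: 17.9
position: [0.6206, -0.003, 0.0052]
tcp_rot: [0.018, 1.0, -0.0, 0.0]
force: [-0.4, -5.1, 1.0]
finger_gap: 0.0002
grasp_force: 2.3
```

>>> step_arm([
  [0,0.001,0,0,0,0,-1],
  [0,0.001,0,0,0,0,-1],
  [0,0,0,0,0,0,-1],
])

```text
time_s: 18.2
position: [0.6206, -0.0029, 0.0052]
tcp_rot: [0.018, 1.0, -0.001, 0.0]
force: [-0.6, -8.3, -0.4]
finger_gap: 0.0001
grasp_force: 3.5
```

Contact with the stop: the tool has stalled and the force is rising. I'll back off, lift clear and check.

>>> step_arm([
  [0,0.001,0,0,0,0,-1],
  [0,0,0,0,0,0,-1],
  [0,-0.008,0,0,0,0,-1],
  [0,-0.015,0,0,0,0,-1],
  [0,0,-0.03,0,0,0,-1],
])

```text
time_s: 18.7
position: [0.6164, -0.0236, 0.0321]
tcp_rot: [0.019, 1.0, -0.0, -0.004]
force: [-0.3, -0.1, 0.1]
finger_gap: -0.0001
grasp_force: 0.0
```

>>> step_arm([
  [0,0,-0.04,0,0,0,-1],
  [0.03,-0.03,-0.02,0,0,0,-1],
  [0.03,-0.03,0,0,0,0,-1],
  [0,-0.04,0,0,0,0,-1],
  [0,0,0,0,0,0,-1],
])

```text
time_s: 19.2
position: [0.5549, -0.1266, 0.0963]
tcp_rot: [0.022, 1.0, -0.001, 0.001]
force: [0.1, -0.4, 0.1]
finger_gap: 0.0002
grasp_force: 0.0
```

Run:
```python
from h import *
p=plate()
for nm,lo,hi,z in [("dark",(0,0,30),(180,70,110),.016),("red",(0,190,110),(5,255,255),.022)]:
    for c in cnts(p,lo,hi)[:5]:
        ctr,sz,a=rect(c,z)
        if 600<ctr[0]<680: print(nm,"n %.1f s %.1f"%(ctr@[.9994,-.035],ctr@[.035,.9994]),np.round(sz,1),round(a+.035,3))
s,_=viewer.capture("side")
cv2.imwrite("pics/f.png",np.hstack([cv2.resize(p[200:320,210:350],None,fx=2.8,fy=2.8,interpolation=2),cv2.resize(s[190:310,230:370],None,fx=2.8,fy=2.8,interpolation=2)]))
```

```text
plate n 623.4 s 104.9 rel yaw 0.006 [ 56.2 149.9]
tool n 559.0 s -107.1 z 96.3 19.2 [ 0.11869321 -0.43317277  0.06480234] [-0.01933153  0.00453912  0.02269196]
dark n 661.3 s -8.1 [ 24.7 418.6] 0.002
red n 634.0 s 177.2 [27.9 27.9] -1.53
```

View pics/f.png

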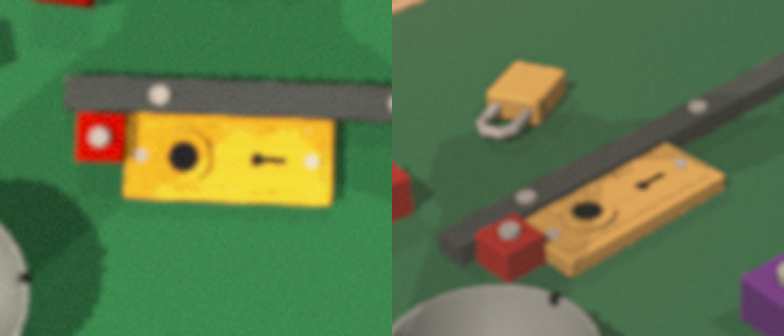

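In the final picture, the plate's end meets the red stop at about (126,135) and its long edge runs along the fence. The measured n is 623.5 mm with yaw about 0. The bowl and padlock are untouched and the hand is clear, so I'll hand in.

```bash
python3 -c "
from rig import bot
print(bot.job_done())"
```

```text
the job is handed in; nothing more can be done
None
```

I handed the job in at about 19 s. In the last camera check the escutcheon was flush along the fence, its end was against the red stop, and the hand was clear. The hand-in returned no verdict.

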